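# Sort pin, offcuts and sanding block into their trays

### The job

Clear the bench by sorting four things into the three trays on the stand: draw the steel pin straight out of its blue bearing block without dragging the block along and put it in the grey steel tray, put the two wooden offcuts in the dark wooden tray, and put the black sanding block in the red plastic tray. Set each one down, not dropped, so that it lies flat on the floor of its tray, and leave the bearing block, the round tin, the spanner and everything else on the bench where they are.

Things in the scene. Friction and masses are not known exactly. Their poses are not given: they have to be found in the camera images.
- steel_pin: Steel pin 120 mm long, 0.16 kg. Origin on its axis at mid length, x from head to tip. Square head 20 x 20 mm from x = -60 to -5 mm, sides facing its y and z; round shaft, 16 mm dia, x = -5 to +60. Starts level, axis 32 mm up, shaft in the bearing block's bore, head outside on the block's -x side, 3 to 9 mm off its face; 70 mm of pull along the pin's own -x frees it.
- bearing_block: Loose heavy (2 kg) blue block 60 x 60 x 60 mm with brass rims round its bore and a foot on each side along y (108 mm over the feet, 10 mm high, bolt heads up to 16 mm). The bore runs through along its x axis, 32 mm up, 17.5 mm in diameter, 60 mm deep. Origin: centre of its underside, z up. Stays where it is.
- narrow_offcut: Narrow hardwood offcut on the bench to the robot's right, 35 mm along its x, 90 mm along its y, 24 mm high, lying flat. Origin: centre of its underside, z up.
- square_offcut: Nearly square hardwood offcut on the bench to the robot's right, 60 mm along its x, 70 mm along its y, 30 mm high, lying flat. Origin: centre of its underside, z up.
- sanding_block: Black rubber sanding block on the bench to the robot's right, 60 mm along its x, 157 mm along its y, 27 mm high, lying flat, about 0.16 kg. Origin: centre of its underside, z up.
- steel_tray: Grey steel tray, for the pin: open tray, 220 mm along its x, 130 mm along its y, 28 mm high, walls 3 mm, floor 3 mm thick, fixed on a low plywood stand (450 x 270 mm, 55 mm high), long sides of the three trays 10 to 30 mm apart. Origin: centre of its underside, 55 mm above the bench; z up. Wall bins overhang the bench behind (fronts at x = 0.64 m, 0.22 m up).
- wooden_tray: Dark wooden tray, for both offcuts, one at each end: open tray, 220 mm along its x, 130 mm along its y, 28 mm high, walls 5 mm, floor 5 mm thick, fixed on a low plywood stand (450 x 270 mm, 55 mm high), long sides of the three trays 10 to 30 mm apart. Origin: centre of its underside, 55 mm above the bench; z up. Wall bins overhang the bench behind (fronts at x = 0.64 m, 0.22 m up).
- red_tray: Red plastic tray, for the sanding block, which fits lengthwise: open tray, 220 mm along its x, 130 mm along its y, 28 mm high, walls 3 mm, floor 3 mm thick, fixed on a low plywood stand (450 x 270 mm, 55 mm high), long sides of the three trays 10 to 30 mm apart. Origin: centre of its underside, 55 mm above the bench; z up. Wall bins overhang the bench behind (fronts at x = 0.64 m, 0.22 m up).
- tin: Round tin with a brown lid, 68 mm in diameter, 29 mm high, standing behind the work. Origin: centre of its underside. To be left alone.
- spanner: Small double-ended steel spanner, 143 x 21 mm, 8 mm high, lying flat at the front edge. Origin: centre of its underside. To be left alone.

How it is judged:
By the outcome, as a careful person would: the job done as asked, in the order asked, and still so for the second after the job is handed in, with the robot touching nothing.
It also fails if it takes over 120 s, if anything falls off the work surface, if the arm or the gripper's body presses on something with over 40 N, if the wrist force passes 120 N, or if a joint passes its speed limit or range.

### The arm

A 6-joint arm with a two-finger parallel gripper is mounted at the origin on a cart in front of the work surface, level with it; the furniture and walls round the work are solid. World frame = base frame: x ahead of the robot, y to its left, z up, the work surface at z = 0. Lengths are in mm, angles in rad, forces in N, time in s.
With the tool pointing down it reaches from about 325 to 850 mm from the base axis. Payload 15.5 kg.
Tool frame: the origin (TCP) lies at the very end of the fingers, on their centre line; the grasp point (between the pads) lies 19 mm behind it; y points along the fingers, z is the direction in which the jaws open and shut, and the axes are right-handed (so a half turn about y gives the same grasp; the last joint's range is limited). The gripper opens to 91 mm and grips with 3 to 60 N. Pads are 32 mm wide; open, the fingers measure 118 mm over their backs; the gripper's body (76 mm by 178 mm) begins 60 mm behind the grasp point.
Start: joints at [-1.21, 0.494, 1.345, -0, 1.302, -0.096], TCP at [275.114, -561.194, 213.915] pointing down, gripper open.
Joint ranges: [-2.91, 2.91], [-0.82, 2.16], [0.22, 2.67], [-1.22, 4.37], [0.12, 2.79], [-3.08, 3.08]. Speed limits (rad/s): [1.89, 1.89, 2.57, 3.01, 3.01, 3.01].

### API

Orientations are given as a unit quaternion [w, x, y, z].
In Python, from bench import manip gives the robot as it stands. The module is installed in compiled form; this text tells all that it offers.
- The arm moves only by the shell command python3 -m creep 'ROWS' [OPENING] [FORCE]. ROWS is JSON, a list that holds one entry, the list of rows, each a list of 4 numbers: the shift along the world's x, y, z in m, then the turn about the world's z in degrees. In form: [[[tx, ty, tz, roll], ...]]. A call has 1 to 8 rows; each row shifts and turns the pose as measured when the row begins; what a row does not reach is not made up. A row lasts 1/8 s, in which the tool goes at most 62.5 mm and 10.7 degrees, less where a joint would pass 70% of its speed; a pose out of reach is approached as far as the arm can. A call is refused whole if a number of a shift passes 0.0625 or a number of a turn 10.7, either way. A call with a gripper value outside its range is refused whole. OPENING is the opening in per cent of the stroke, from 0 (shut) to 100 (fully open), set as the call begins (- or left out, the last holds). The fingers move at their own pace and stop on an object; FORCE is the grip in N (left out, the last holds). Time passes only in rows, so rows that do not move let the fingers close. It gives the time, the measured TCP pose, the force and the opening at its end, in the units of the state.
- manip.sense(): the state, without advancing time (a new reading comes with each control period).
- manip.grab_frame(name): name is "side" or "top"; returns (picture, depth): 384x512x3 uint8, red, green, blue; 384x512 float32, mm along the optical axis (not along the pixel's ray), 0 where there is no reading.
- manip.camera_info(name): a dict with "fx", "fy", "cx", "cy" (pixels), "pose" (4x4, takes a point from camera to world coordinates). Camera axes: x right, y up, looking along -z (the intrinsics and any distortion apply to the point x, -y, -z); pixel columns grow to the right and rows downward; lengths in mm; the calibration is good to about 2 mm. A picture is of the moment at which its call begins. camera_info takes no time and is no camera call.
- manip.hand_in(): hands the job in, once; it reports no verdict.
The state is a dict: "time": time; "joint_positions": joint angles; "joint_vel": joint speeds; "joint_efforts": joint torques, N m; "tool_pos": TCP position; "ee_rot": TCP orientation; "wrist_force": force on the tool from outside, world axes, zero at the start; "moment": the same for the moment, N m; "gripper_width": opening from 0.0 (shut) to 1.0 (fully open).
Only numpy, scipy, OpenCV 4.12 (cv2) and the standard library are available. Lean on these libraries where they do the work, as an engineer would, in place of code of your own. Each camera call takes 0.05 s, during which the arm holds its last target. There are 200 camera calls.

## Working session

There is one attempt and no reset: what is moved stays moved. The work goes in short steps, Python scripts to look and compute and a shell command to move; the robot and the scene stay as the last step left them, time stands still between calls to the robot, and variables do not carry over. Pictures are saved under pics/ and viewed, about 12 in all and at most 16, crops included, and the job is handed in when it is done.

```bash
mkdir -p pics
cat > h.py <<'E'
import numpy as np, cv2
from bench import manip
def grab(n,name):
    p,d=manip.grab_frame(n); cv2.imwrite(f'pics/{name}.png',cv2.cvtColor(p,cv2.COLOR_RGB2BGR)); np.savez(f'pics/{name}.npz',p=p,d=d); return p,d
def cloud(n,d):
    c=manip.camera_info(n); T=np.array(c['pose']); v,u=np.mgrid[:d.shape[0],:d.shape[1]]
    P=np.stack([(u-c['cx'])/c['fx']*d,-(v-c['cy'])/c['fy']*d,-d],-1)
    return P@T[:3,:3].T+T[:3,3]
def ray(n,u,v,z):
    c=manip.camera_info(n); T=np.array(c['pose']); r=T[:3,:3]@np.array([(u-c['cx'])/c['fx'],-(v-c['cy'])/c['fy'],-1]); o=T[:3,3]
    return o+r*(z-o[2])/r[2]
E
python3 - <<'E'
from h import *
for n in ('top','side'):
    grab(n,n+'0'); c=manip.camera_info(n); print({k:c[k] for k in c if k!='pose'}, np.round(c['pose'],3).tolist())
s=manip.sense(); print(s)
E
```

```text
{'fx': 420.2910432344832, 'fy': 420.2910432344832, 'cx': 258.93673519320635, 'cy': 192.40664286093505} [[0.022, 0.995, -0.101, 401.118], [-1.0, 0.023, 0.011, -22.904], [0.013, 0.101, 0.995, 1522.576], [0.0, 0.0, 0.0, 1.0]]
{'fx': 358.719534355854, 'fy': 358.719534355854, 'cx': 252.47693869596156, 'cy': 188.07472564501404} [[0.995, 0.036, -0.092, 431.718], [-0.098, 0.38, -0.92, -1051.945], [0.002, 0.924, 0.382, 496.447], [0.0, 0.0, 0.0, 1.0]]
{'time': 0.1, 'joint_positions': array([-1.21048937e+00,  4.94110452e-01,  1.34603749e+00, -3.47501488e-06,
        1.30250130e+00, -9.54702132e-02]), 'joint_vel': array([ 0.00095814, -0.00275045, -0.0004265 ,  0.00091908,  0.00125305,
       -0.00025678]), 'joint_efforts': array([ 1.79373033e-03, -8.80242419e+01, -3.82544053e+01,  7.07546202e-02,
        4.81663202e-02, -6.43940939e-05]), 'tool_pos': array([ 275.00344278, -560.88450983,  213.41521322]), 'ee_rot': array([ 0.15970021, -0.15980121,  0.68919491, -0.68845464]), 'wrist_force': array([-0.38265699, -0.0335536 , -0.459197  ]), 'moment': array([ 0.04172816, -0.01859564, -0.0229236 ]), 'gripper_width': 1.000996421262346}
```

View pics/top0.png

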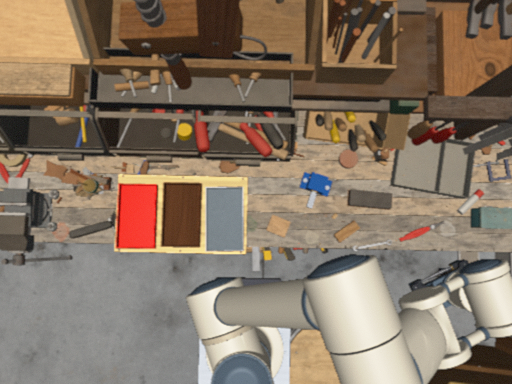

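View pics/side0.png

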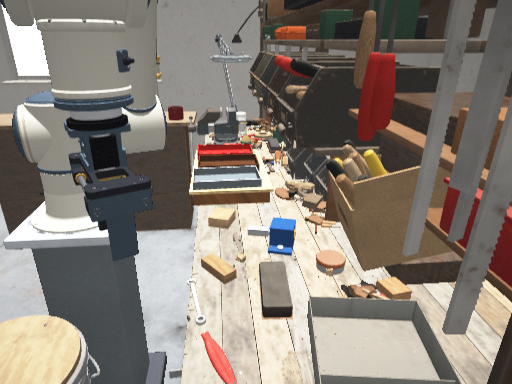

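The top view shows the block at (316,184), with the pin below it at (311,200). The square offcut is at (278,226), the narrow one at (346,231), the sanding block at (370,199), the tin at (348,158), and the trays are at columns 118–246. The side view agrees.

```bash
cat > m.py <<'E'
from h import *
def rects(p,d,items,n='top'):
    # items: name->(x0,x1,y0,y1 px, maskfn, ztop)
    C=cloud(n,d); hsv=cv2.cvtColor(p,cv2.COLOR_RGB2HSV).astype(int); out={}
    for k,(b,f,z) in items.items():
        m=np.zeros(d.shape,np.uint8); u0,u1,v0,v1=b
        m[v0:v1,u0:u1]=f(hsv,C)[v0:v1,u0:u1]
        cs,_=cv2.findContours(m,cv2.RETR_EXTERNAL,cv2.CHAIN_APPROX_NONE)
        if not cs: print(k,'none'); continue
        q=max(cs,key=cv2.contourArea)[:,0]
        mm=np.zeros_like(m); cv2.drawContours(mm,[q[:,None]],-1,1,-1); mm&=m
        vv,uu=np.nonzero(mm)
        W=np.array([ray(n,u,v,z)[:2] for u,v in zip(uu,vv)])
        r=cv2.minAreaRect(W.astype(np.float32)); c=W.mean(0); ev,E=np.linalg.eigh(np.cov(W.T))
        a=E[:,1]; print(k,'px',len(uu),'centroid',c.round(1),'rect',np.round(r[0],1),np.round(r[1],1),round(r[2],1),'pca long deg',round(np.degrees(np.arctan2(a[1],a[0]))%180,1),'len',np.sqrt(12*ev[::-1]).round(1),'zmed',np.median(C[mm>0][:,2]).round(1))
        out[k]=c
    return out
E
python3 - <<'E'
from m import *
p,d=(np.load('pics/top0.npz')[k] for k in 'pd')
H=lambda a,b:(lambda h,C:(C[...,2]>a)&(C[...,2]<b))
C=cloud('top',d)
rects(p,d,{
'sq':((262,296,210,242),H(15,45),30),'nar':((330,362,217,245),H(12,40),24),
'sand':((342,398,186,214),H(13,42),27),'tin':((336,360,148,170),H(14,45),29),
'blue':((296,336,168,200),lambda h,C:(h[...,0]>100)&(h[...,0]<130)&(h[...,1]>120)&(C[...,2]>45),60),
'feet':((296,336,168,200),lambda h,C:(h[...,0]>100)&(h[...,0]<130)&(h[...,1]>120),30),
'pin':((300,322,188,212),H(20,55),42),
'red':((110,165,175,260),lambda h,C:((h[...,0]<8)|(h[...,0]>172))&(h[...,1]>150),70),
'wood':((155,210,175,260),lambda h,C:(h[...,2]<110)&(C[...,2]>40),70),
'steel':((200,250,175,260),lambda h,C:(h[...,0]>95)&(h[...,1]>20)&(C[...,2]>40),70)})
print(np.median(C[215:225,300:330,2]), 'rim', [ (np.round(C[v,u])).tolist() for v,u in ((220,205),(220,225),(220,182),(220,138),(182,225))])
print(C[192:210,312,2].round(0), C[200,300:324,2].round(0))
from scipy.spatial.transform import Rotation as R
q=manip.sense()['ee_rot']; print(R.from_quat([*q[1:],q[0]]).as_matrix().round(3))
a=cv2.resize(p[160:260,100:420][:,:,::-1],None,fx=2.5,fy=2.5,interpolation=cv2.INTER_CUBIC)
b=cv2.resize(p[165:255,255:405][:,:,::-1],None,fx=5.3,fy=5.3,interpolation=cv2.INTER_CUBIC);cv2.imwrite('pics/c0.png',b)
E
```

```text
sq px 337 centroid [ 435.7 -107.4] rect [ 435.8 -107.3] [69.7 59.9] 69.3 pca long deg 69.3 len [70.4 60.4] zmed 30.4
nar px 260 centroid [ 422.3 -352.3] rect [ 422.3 -352.2] [36. 91.] 36.7 pca long deg 126.6 len [91.7 36.2] zmed 24.1
sand px 708 centroid [ 539. -435.] rect [ 538.8 -434.4] [158.1  59.1] 86.0 pca long deg 85.9 len [157.   58.5] zmed 27.8
tin px 275 centroid [ 683.5 -356.3] rect [ 685.2 -357.7] [66.2 65.2] 0.2 pca long deg 87.9 len [60.3 58.7] zmed 29.0
blue px 283 centroid [ 589.3 -241.6] rect [ 588.5 -241.2] [60.9 59.6] 72.7 pca long deg 82.2 len [61.6 58.3] zmed 60.4
feet px 413 centroid [ 591.7 -242.6] rect [ 592.3 -242. ] [102.8  63.1] 72.8 pca long deg 75.8 len [96.1 62.5] zmed 58.3
pin px 127 centroid [ 535.7 -224. ] rect [ 533.9 -221.9] [55.9 65.2] 70.6 pca long deg 163.3 len [69.9 31.8] zmed 40.3Traceback (most recent call last):
  File "<stdin>", line 5, in <module>
  File "m.py", line 13, in rects
    W=np.array([ray(n,u,v,z)[:2] for u,v in zip(uu,vv)])
                ~~~^^^^^^^^^
  File "h.py", line 10, in ray
    c=manip.camera_info(n); T=np.array(c['pose']); r=T[:3,:3]@np.array([(u-c['cx'])/c['fx'],-(v-c['cy'])/c['fy'],-1]); o=T[:3,3]
ValueError: time passes only in moves, steps and waits
```

```bash
sed -i 's/^def grab/import functools\ninfo=functools.lru_cache(None)(manip.camera_info)\ndef grab/; s/c=manip.camera_info(n)/c=info(n)/' h.py
python3 - <<'E'
from m import *
p,d=(np.load('pics/top0.npz')[k] for k in 'pd')
H=lambda a,b:(lambda h,C:(C[...,2]>a)&(C[...,2]<b))
C=cloud('top',d)
rects(p,d,{
'pinhead':((300,320,193,212),lambda h,C:(C[...,2]>25)&(C[...,2]<50)&(h[...,1]<90),42),
'pinall':((300,320,189,212),lambda h,C:(C[...,2]>25)&(C[...,2]<50)&~((h[...,0]>100)&(h[...,0]<130)&(h[...,1]>120)),42),
'red':((110,165,175,260),lambda h,C:((h[...,0]<8)|(h[...,0]>172))&(h[...,1]>150),70),
'wood':((155,206,175,260),lambda h,C:(h[...,2]<110)&(C[...,2]>40),70),
'steel':((200,250,175,260),lambda h,C:(h[...,0]>95)&(h[...,1]>20)&(C[...,2]>40),70)})
print(np.median(C[215:225,290:330,2]), 'rim', [ (np.round(C[v,u])).tolist() for v,u in ((220,205),(220,225),(220,182),(220,138),(182,225))])
print(C[220,112:252,2].round(0).tolist())
print('Y',C[220,112:252,1].round(0).tolist())
print(C[170:258,225,2].round(0).tolist())
print('X',C[170:258,225,0].round(0).tolist())
from scipy.spatial.transform import Rotation as R
q=manip.sense()['ee_rot']; print(R.from_quat([*q[1:],q[0]]).as_matrix().round(3))
b=cv2.resize(p[165:255,255:405][:,:,::-1],None,fx=5.3,fy=5.3,interpolation=cv2.INTER_CUBIC);cv2.imwrite('pics/c0.png',b)
E
```

```text
pinhead px 96 centroid [ 528.4 -222.1] rect [ 529.4 -222. ] [21.2 56.5] 72.2 pca long deg 161.7 len [56.4 21.7] zmed 39.9
pinall px 112 centroid [ 532.8 -223.7] rect [ 531.4 -227. ] [33.6 63.2] 72.8 pca long deg 160.7 len [66.1 23.5] zmed 40.3
red px 2472 centroid [458.8 381.5] rect [459.7 381.5] [217.5 133.3] 1.0 pca long deg 0.1 len [219.8 132.5] zmed 59.4
wood px 2361 centroid [467.  227.7] rect [466.7 227.8] [217.3 129.9] 1.3 pca long deg 0.3 len [217.1 128.8] zmed 61.3
steel px 2097 centroid [455.1  79.7] rect [456.1  80.5] [210.5 118. ] 1.5 pca long deg 1.4 len [211.9 120.8] zmed 58.6
0.7608914453564921 rim [[448.0, 144.0, 83.0], [451.0, 77.0, 56.0], [447.0, 224.0, 70.0], [444.0, 379.0, 58.0], [584.0, 81.0, 56.0]]
[13.0, 16.0, 16.0, 51.0, 88.0, 85.0, 74.0, 63.0, 62.0, 57.0, 60.0, 58.0, 55.0, 61.0, 59.0, 55.0, 55.0, 59.0, 59.0, 54.0, 58.0, 57.0, 63.0, 58.0, 61.0, 61.0, 58.0, 58.0, 56.0, 61.0, 57.0, 54.0, 55.0, 57.0, 64.0, 60.0, 62.0, 1523.0, 61.0, 61.0, 59.0, 59.0, 85.0, 79.0, 59.0, 52.0, 52.0, 55.0, 61.0, 88.0, 88.0, 75.0, 63.0, 58.0, 62.0, 62.0, 60.0, 59.0, 64.0, 61.0, 60.0, 6
[... 1945 characters left out ...]
 -883.0]
X [634.0, 629.0, 626.0, 624.0, 620.0, 616.0, 614.0, 601.0, 598.0, 594.0, 591.0, 588.0, 584.0, 581.0, 577.0, 574.0, 570.0, 563.0, 563.0, 560.0, 556.0, 551.0, 548.0, 545.0, 541.0, 538.0, 535.0, 531.0, 527.0, 524.0, 520.0, 517.0, 513.0, 510.0, 507.0, 503.0, 500.0, 496.0, 493.0, 489.0, 486.0, 482.0, 479.0, 475.0, 472.0, 468.0, 464.0, 461.0, 458.0, 454.0, 451.0, 447.0, 444.0, 440.0, 437.0, 433.0, 430.0, 426.0, 423.0, 420.0, 416.0, 413.0, 409.0, 406.0, 402.0, 399.0, 395.0, 392.0, 389.0, 385.0, 382.0, 378.0, 375.0, 371.0, 368.0, 365.0, 361.0, 358.0, 354.0, 351.0, 348.0, 345.0, 341.0, 337.0, 291.0, 285.0, 279.0, 274.0]
[[-0.898 -0.     0.44 ]
 [-0.44   0.001 -0.898]
 [-0.    -1.    -0.001]]
```

View pics/c0.png

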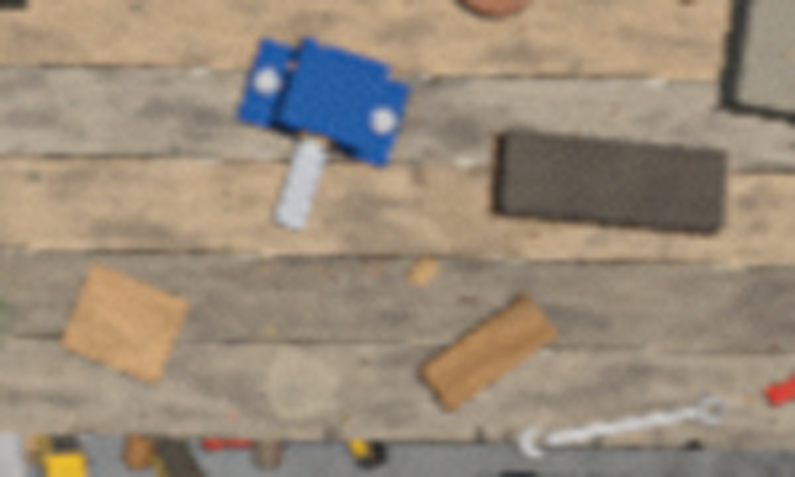

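The pin's axis heads −17.6° in the world frame, with its head centred near (528.6, −222). The distance from the block to the head centre is 63 mm, which fits the given geometry. Moving above the pin.

```bash
python3 -m creep '[[[0.03,0.04,0,-5.5],[0.03,0.04,0,-5.5],[0.03,0.04,0,-5.5],[0.03,0.04,0,-5.5],[0.03,0.04,0,-5.5],[0.03,0.04,0,-5.5],[0.03,0.04,0,-5.5],[0.03,0.04,0,-5.5]]]' 100 10
```

```text
time: 1.1
tool_pos: [518.3, -232.4, 211.1]
ee_rot: [-0.121, 0.12, 0.698, -0.696]
wrist_force: [-0.1, -0.8, -0.7]
gripper_width: 1.0
```

```bash
cat > st.py <<'E'
from h import *
from scipy.spatial.transform import Rotation as R
s=manip.sense(); q=s['ee_rot']; M=R.from_quat([*q[1:],q[0]]).as_matrix(); j=M[:,2]
print('t',round(s['time'],2),'tcp',s['tool_pos'].round(2),'jaw',round(np.degrees(np.arctan2(j[1],j[0]))%180,2),'down',M[:,1].round(3),'F',s['wrist_force'].round(2),'M',s['moment'].round(2),'w',round(s['gripper_width']*91,2),'j',s['joint_positions'].round(2))
E
python3 -m creep '[[[0.01,0.01,-0.03,0],[0,0,-0.03,0],[0,0,-0.02,0],[0,0,0,0]]]'; python3 st.py
```

```text
time: 1.6
tool_pos: [530.4, -217.9, 128.6]
ee_rot: [-0.12, 0.118, 0.698, -0.696]
wrist_force: [-0.2, 0.5, 0.4]
gripper_width: 0.999
t 1.6 tcp [ 530.35 -217.88  128.57] jaw 70.6 down [-0.001  0.004 -1.   ] F [-0.19  0.5   0.37] M [ 0.02  0.01 -0.03] w 90.87 j [-0.5   0.52  1.57  0.    1.05  1.41]
```

```bash
python3 -m creep '[[[-0.002,-0.004,-0.03,1.7],[0,0,-0.03,0],[0,0,-0.015,0],[0,0,0,0]]]'; python3 st.py
python3 - <<'E'
from h import *
p,d=grab('side','side1'); cv2.imwrite('pics/side1c.png',cv2.resize(p[150:290,190:350][:,:,::-1],None,fx=4,fy=4,interpolation=cv2.INTER_CUBIC))
E
```

```text
time: 2.1
tool_pos: [530.1, -223.4, 55.1]
ee_rot: [-0.108, 0.109, 0.7, -0.698]
wrist_force: [-0.1, -0.0, 0.3]
gripper_width: 1.003
t 2.1 tcp [ 530.1  -223.35   55.13] jaw 72.33 down [ 0.003  0.002 -1.   ] F [-0.08 -0.01  0.31] M [ 0.02  0.04 -0.02] w 91.26 j [-0.5   0.62  1.63  0.    0.89  1.37]
```

View pics/side1c.png

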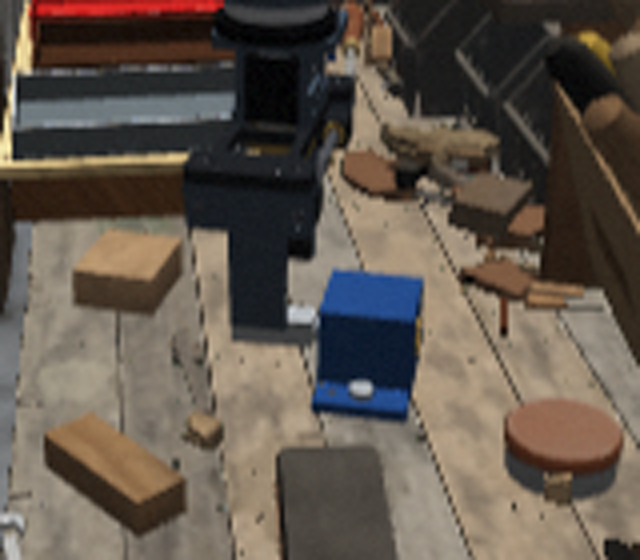

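The side crop shows the near finger beside the head, clear of the block's face. I'll descend and close gently.

```bash
python3 -m creep '[[[-0.003,0.001,-0.02,0],[0,0,-0.01,0],[0,0,0,0]]]'; python3 st.py; python3 -m creep '[[[0,0,0,0],[0,0,0,0],[0,0,0,0],[0,0,0,0]]]' 30 3; python3 st.py
```

```text
time: 2.52
tool_pos: [529.7, -223.7, 28.6]
ee_rot: [-0.106, 0.112, 0.699, -0.699]
wrist_force: [0.5, 0.2, 0.6]
gripper_width: 1.0
t 2.52 tcp [ 529.67 -223.73   28.58] jaw 72.33 down [ 0.008 -0.001 -1.   ] F [0.51 0.22 0.6 ] M [0.05 0.02 0.02] w 91.04 j [-0.51  0.66  1.65  0.    0.82  1.37]
time: 3.02
tool_pos: [530.8, -224.3, 30.5]
ee_rot: [0.105, -0.112, -0.698, 0.699]
wrist_force: [0.7, 0.2, -0.6]
gripper_width: 0.594
t 3.02 tcp [ 530.84 -224.26   30.5 ] jaw 72.34 down [ 0.011 -0.002 -1.   ] F [ 0.68  0.19 -0.61] M [ 0.04  0.07 -0.02] w 54.05 j [-0.51  0.66  1.65  0.    0.82  1.37]
```

```bash
python3 -m creep '[[[-0.0025,0.0023,-0.006,0],[0,0,0,0],[0,0,0,0],[0,0,0,0]]]' 30 3; python3 st.py; python3 st.py;  python3 -m creep '[[[0,0,0,0],[0,0,0,0]]]' 10 3; python3 st.py
```

```text
time: 3.52
tool_pos: [528.0, -221.7, 23.9]
ee_rot: [0.105, -0.112, -0.699, 0.699]
wrist_force: [-0.6, 0.0, 0.6]
gripper_width: 0.3
t 3.52 tcp [ 527.97 -221.7    23.92] jaw 72.34 down [ 0.01  -0.002 -1.   ] F [-0.63  0.02  0.61] M [0.06 0.02 0.05] w 27.3 j [-0.5   0.66  1.66  0.    0.8   1.37]
t 3.52 tcp [ 527.97 -221.7    23.92] jaw 72.34 down [ 0.01  -0.002 -1.   ] F [-0.63  0.02  0.61] M [0.06 0.02 0.05] w 27.3 j [-0.5   0.66  1.66  0.    0.8   1.37]
time: 3.78
tool_pos: [527.7, -222.5, 24.1]
ee_rot: [0.105, -0.112, -0.698, 0.699]
wrist_force: [-3.9, -5.4, 1.6]
gripper_width: 0.244
t 3.77 tcp [ 527.71 -222.5    24.14] jaw 72.35 down [ 0.01  -0.003 -1.   ] F [-3.94 -5.44  1.64] M [-0.97  0.7  -0.13] w 22.21 j [-0.5   0.66  1.66  0.    0.8   1.37]
```

```bash
python3 -m creep '[[[-0.0003,-0.001,0,0],[0,0,0,0]]]' 10 3; python3 st.py
```

```text
time: 4.03
tool_pos: [527.3, -223.9, 24.2]
ee_rot: [0.105, -0.112, -0.698, 0.699]
wrist_force: [0.1, -0.6, -0.9]
gripper_width: 0.223
t 4.03 tcp [ 527.27 -223.88   24.23] jaw 72.34 down [ 0.01  -0.004 -1.   ] F [ 0.1  -0.62 -0.86] M [-0.07  0.09 -0.04] w 20.33 j [-0.51  0.66  1.66  0.    0.8   1.37]
```

```bash
python3 -m creep '[[[0,0,0,0],[0,0,0,0]]]' 10 30; python3 st.py;  python3 -m creep '[[[-0.0048,0.0015,0,0],[-0.0048,0.0015,0,0]]]'; python3 st.py
```

```text
time: 4.28
tool_pos: [527.3, -223.8, 24.2]
ee_rot: [0.105, -0.112, -0.698, 0.699]
wrist_force: [-1.6, -2.4, 0.1]
gripper_width: 0.219
t 4.28 tcp [ 527.29 -223.79   24.24] jaw 72.34 down [ 0.01  -0.003 -1.   ] F [-1.55 -2.38  0.08] M [-0.22  0.19 -0.08] w 19.92 j [-0.51  0.66  1.66  0.    0.8   1.37]
time: 4.53
tool_pos: [517.6, -220.6, 24.2]
ee_rot: [0.105, -0.112, -0.698, 0.699]
wrist_force: [0.8, -0.5, -1.8]
gripper_width: 0.215
t 4.53 tcp [ 517.56 -220.62   24.19] jaw 72.35 down [ 0.01  -0.004 -1.   ] F [ 0.79 -0.48 -1.79] M [-0.05  0.   -0.05] w 19.58 j [-0.51  0.65  1.69  0.    0.79  1.37]
```

```bash
python3 -m creep '[[[-0.0048,0.0015,0,0],[-0.0048,0.0015,0,0],[-0.0048,0.0015,0,0],[-0.0048,0.0015,0,0]]]'; python3 st.py;  python3 -m creep '[[[-0.0048,0.0015,0,0],[-0.0048,0.0015,0,0],[-0.0048,0.0015,0,0],[-0.0048,0.0015,0,0]]]'; python3 st.py
```

```text
time: 5.03
tool_pos: [496.4, -213.7, 24.1]
ee_rot: [0.105, -0.112, -0.698, 0.699]
wrist_force: [0.0, -0.1, -1.6]
gripper_width: 0.214
t 5.03 tcp [ 496.35 -213.75   24.07] jaw 72.35 down [ 0.009 -0.003 -1.   ] F [ 0.   -0.13 -1.58] M [ 0.03  0.07 -0.02] w 19.52 j [-0.52  0.64  1.75  0.    0.75  1.36]
time: 5.52
tool_pos: [475.8, -207.3, 24.1]
ee_rot: [0.105, -0.112, -0.698, 0.699]
wrist_force: [0.4, -0.7, -1.1]
gripper_width: 0.22
t 5.53 tcp [ 475.79 -207.31   24.13] jaw 72.35 down [ 0.009 -0.003 -1.   ] F [ 0.43 -0.7  -1.14] M [ 0.06  0.06 -0.01] w 19.98 j [-0.53  0.62  1.8   0.    0.71  1.35]
```

```bash
python3 -m creep '[[[-0.0048,0.0015,0,0],[-0.0048,0.0015,0,0],[-0.0048,0.0015,0,0],[-0.0048,0.0015,0,0],[-0.0048,0.0015,0,0],[-0.0048,0.0015,0,0]]]'; python3 st.py
python3 - <<'E'
from m import *
p,d=grab('top','top2')
rects(p,d,{'blue':((296,336,168,200),lambda h,C:(h[...,0]>100)&(h[...,0]<130)&(h[...,1]>120)&(C[...,2]>45),60)})
p,d=grab('side','side2'); cv2.imwrite('pics/side2c.png',cv2.resize(p[150:290,190:350][:,:,::-1],None,fx=4,fy=4,interpolation=cv2.INTER_CUBIC))
E
```

```text
time: 6.28
tool_pos: [445.0, -197.7, 24.2]
ee_rot: [0.105, -0.112, -0.698, 0.699]
wrist_force: [-0.1, 0.5, -1.1]
gripper_width: 0.218
t 6.28 tcp [ 445.02 -197.67   24.19] jaw 72.35 down [ 0.01  -0.003 -1.   ] F [-0.07  0.5  -1.09] M [ 0.08  0.07 -0.05] w 19.86 j [-0.54  0.59  1.88  0.    0.66  1.33]
blue px 285 centroid [ 589.5 -241.7] rect [ 589.5 -241.5] [60.9 59.6] 72.8 pca long deg 81.2 len [61.3 58.7] zmed 60.2
```

View pics/side2c.png

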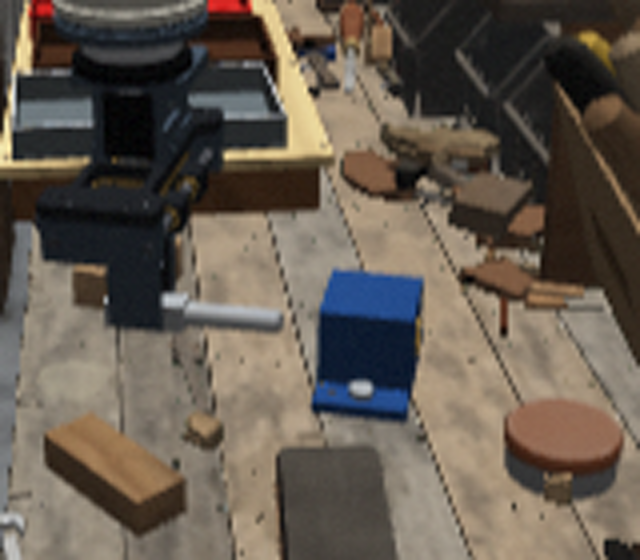

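The pin is clear of the bore and level, and the block hasn't moved (589.5, −241.6). Lifting and carrying it to the steel tray.

```bash
python3 -m creep '[[[0,0,0.03,0],[0,0,0.04,0],[0,0,0.04,2.5],[-0.003,0.03,0.01,3],[-0.003,0.04,0,3],[-0.003,0.04,0,3],[-0.003,0.04,0,3],[-0.003,0.04,0,3]]]'; python3 st.py; python3 -m creep '[[[-0.003,0.035,0,0],[-0.003,0.025,0,0],[0,0.015,0,0],[0,0,0,0]]]'; python3 st.py
```

```text
time: 7.38
tool_pos: [430.4, -4.9, 148.8]
ee_rot: [-0.005, -0.004, -0.707, 0.707]
wrist_force: [0.6, 0.4, -2.1]
gripper_width: 0.218
t 7.38 tcp [430.42  -4.91 148.79] jaw 90.1 down [ 0.013 -0.001 -1.   ] F [ 0.57  0.41 -2.08] M [-0.01  0.03 -0.01] w 19.86 j [-0.15  0.31  1.9   0.    0.92  1.42]
time: 7.88
tool_pos: [423.7, 74.9, 149.1]
ee_rot: [-0.007, -0.003, -0.707, 0.707]
wrist_force: [-0.3, 0.3, -1.3]
gripper_width: 0.216
t 7.88 tcp [423.72  74.87 149.13] jaw 90.37 down [ 0.014 -0.001 -1.   ] F [-0.3   0.25 -1.33] M [-0.04  0.14 -0.04] w 19.64 j [ 0.04  0.31  1.9  -0.    0.92  1.6 ]
```

```bash
python3 -m creep '[[[0,0.005,-0.03,0],[0,0,-0.03,0],[0,0,-0.015,0],[0,0,-0.007,0],[0,0,0,0]]]'; python3 st.py; python3 -m creep '[[[0,0,-0.0015,0],[0,0,0,0]]]'; python3 st.py
```

```text
time: 8.5
tool_pos: [425.4, 77.6, 65.7]
ee_rot: [-0.008, -0.004, -0.707, 0.707]
wrist_force: [-0.0, -0.4, -1.7]
gripper_width: 0.221
t 8.5 tcp [425.36  77.55  65.68] jaw 90.32 down [ 0.017 -0.001 -1.   ] F [-0.04 -0.41 -1.65] M [ 0.03  0.04 -0.06] w 20.08 j [ 0.04  0.47  1.98 -0.    0.67  1.61]
time: 8.75
tool_pos: [426.0, 77.3, 65.0]
ee_rot: [-0.009, -0.005, -0.707, 0.707]
wrist_force: [0.3, 0.0, -2.5]
gripper_width: 0.221
t 8.75 tcp [426.03  77.31  65.02] jaw 90.31 down [ 0.019 -0.001 -1.   ] F [ 0.26  0.03 -2.49] M [0.05 0.14 0.02] w 20.07 j [ 0.04  0.47  1.99 -0.    0.67  1.61]
```

```bash
for i in 1 2; do python3 -m creep '[[[0,0,-0.002,0],[0,0,0,0]]]' >/dev/null; python3 st.py; done
```

```text
t 9.0 tcp [426.46  77.35  63.45] jaw 90.31 down [ 0.02  -0.001 -1.   ] F [-0.16 -0.5  -2.04] M [-0.04  0.13 -0.05] w 19.81 j [ 0.04  0.47  1.99 -0.    0.66  1.61]
t 9.25 tcp [427.14  77.19  61.96] jaw 90.34 down [ 0.022 -0.001 -1.   ] F [ 0.28 -0.54 -2.04] M [ 0.03  0.1  -0.01] w 19.75 j [ 0.04  0.47  1.99 -0.    0.66  1.61]
```

```bash
for i in 1 2; do python3 -m creep '[[[0,0,-0.001,0]]]' >/dev/null; python3 st.py; done
```

```text
t 9.38 tcp [427.31  77.16  61.56] jaw 90.34 down [ 0.023 -0.001 -1.   ] F [-6.96 -1.66 43.76] M [-0.2   1.45 -0.1 ] w 19.27 j [ 0.04  0.47  1.99 -0.    0.66  1.61]
t 9.5 tcp [427.37  77.16  61.52] jaw 90.35 down [ 0.023 -0.001 -1.   ] F [-9.190e+00 -2.000e-02  4.348e+01] M [-0.05  1.71 -0.03] w 19.83 j [ 0.04  0.47  1.99 -0.    0.65  1.61]
```

Contact with the tray floor. Easing the load off, then opening a little.

```bash
python3 -m creep '[[[0,0,0.0006,0],[0,0,0,0]]]'; python3 -m creep '[[[0,0,0,0],[0,0,0,0],[0,0,0,0]]]' 40 30; python3 st.py; python3 -m creep '[[[0,0,0.02,0],[0,0,0.04,0],[0,0,0.04,0],[0,0,0,0]]]'; python3 st.py
```

```text
time: 9.75
tool_pos: [427.4, 77.2, 62.4]
ee_rot: [-0.011, -0.006, -0.707, 0.708]
wrist_force: [0.3, 1.7, -2.0]
gripper_width: 0.212
time: 10.12
tool_pos: [427.5, 77.3, 62.1]
ee_rot: [-0.011, -0.006, -0.707, 0.708]
wrist_force: [0.4, 0.1, -0.6]
gripper_width: 0.399
t 10.12 tcp [427.46  77.28  62.12] jaw 90.36 down [ 0.024 -0.001 -1.   ] F [ 0.4   0.1  -0.63] M [ 0.02  0.05 -0.01] w 36.34 j [ 0.04  0.47  1.99 -0.    0.66  1.61]
time: 10.62
tool_pos: [426.8, 77.2, 164.6]
ee_rot: [-0.01, -0.006, -0.707, 0.708]
wrist_force: [0.5, -0.5, 0.0]
gripper_width: 0.401
t 10.62 tcp [426.84  77.24 164.56] jaw 90.35 down [ 0.022 -0.001 -1.   ] F [ 0.45 -0.48  0.05] M [-0.01  0.09  0.02] w 36.52 j [ 0.04  0.29  1.88 -0.    0.96  1.61]
```

```bash
python3 -m creep '[[[0,-0.02,0,8.6],[0,-0.025,0,8.6],[0.002,-0.025,0,8.6],[0.002,-0.025,0,8.6],[0.002,-0.025,0,8.6],[0.002,-0.025,0,8.6],[0.001,-0.025,0,8.6],[0,-0.015,0,8.6]]]' 100; python3 -m creep '[[[0,0,-0.03,0],[0,0,-0.03,0],[0,0,0,0]]]'; python3 st.py
python3 - <<'E'
from m import *
p,d=grab('top','top3')
rects(p,d,{'pin':((200,250,185,252),lambda h,C:(h[...,1]<25)&(C[...,2]>50)&(C[...,2]<85),75)})
cv2.imwrite('pics/top3c.png',cv2.resize(p[165:260,105:305][:,:,::-1],None,fx=4,fy=4,interpolation=cv2.INTER_CUBIC))
E
```

```text
time: 11.62
tool_pos: [432.5, -112.0, 158.5]
ee_rot: [0.417, -0.408, 0.58, -0.569]
wrist_force: [-0.1, -0.2, 0.5]
gripper_width: 0.999
time: 12.0
tool_pos: [431.5, -113.1, 95.1]
ee_rot: [0.417, -0.409, 0.58, -0.568]
wrist_force: [-0.3, 0.3, 0.2]
gripper_width: 0.999
t 12.0 tcp [ 431.55 -113.09   95.12] jaw 161.47 down [-0.001  0.02  -1.   ] F [-0.26  0.31  0.25] M [-0.03 -0.02 -0.01] w 90.94 j [-0.4   0.43  1.91  0.03  0.81 -0.1 ]
pin px 287 centroid [457.9  76.9] rect [458.   77.7] [136.3  43.3] 8.8 pca long deg 1.5 len [130.2  29.9] zmed 72.0
```

View pics/top3c.png

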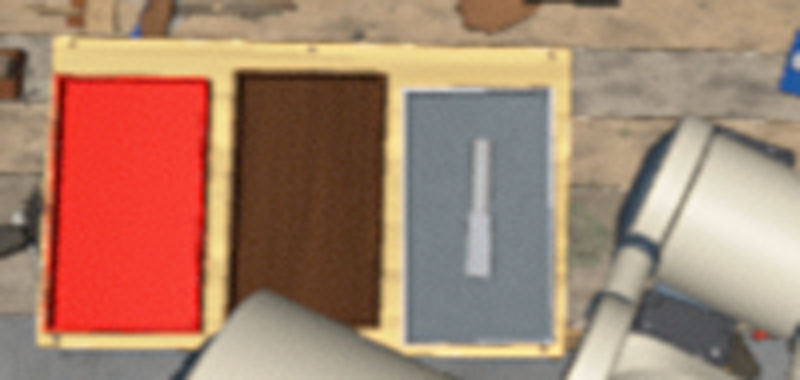

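The pin lies in the steel tray along its length, at crop (480,205). Next is the square offcut.

```bash
python3 -m creep '[[[0.004,0.004,-0.02,-2.2],[0,0,-0.03,0],[0,0,0,0]]]'; python3 st.py; python3 -m creep '[[[0.0005,0.0005,-0.025,0],[0,0,-0.011,0],[0,0,0,0]]]'; python3 st.py
```

```text
time: 12.42
tool_pos: [438.0, -109.6, 47.9]
ee_rot: [0.407, -0.397, 0.586, -0.578]
wrist_force: [0.1, 0.2, 0.0]
gripper_width: 1.001
t 12.43 tcp [ 438.01 -109.61   47.85] jaw 159.21 down [ 0.005  0.018 -1.   ] F [0.13 0.17 0.01] M [ 0.03 -0.07 -0.  ] w 91.06 j [-0.39  0.52  1.94  0.03  0.68 -0.05]
time: 12.8
tool_pos: [440.7, -109.8, 14.9]
ee_rot: [0.408, -0.396, 0.585, -0.579]
wrist_force: [-0.4, -0.1, 0.6]
gripper_width: 0.998
t 12.8 tcp [ 440.73 -109.82   14.86] jaw 159.23 down [ 0.009  0.017 -1.   ] F [-0.38 -0.07  0.64] M [-0.05 -0.03  0.06] w 90.82 j [-0.39  0.59  1.96  0.03  0.59 -0.06]
```

```bash
python3 -m creep '[[[-0.005,0.0005,-0.006,0],[0,0,0,0]]]'; python3 st.py; python3 -m creep '[[[0,0,0,0],[0,0,0,0],[0,0,0,0],[0,0,0,0],[0,0,0,0]]]' 30 10; python3 st.py;python3 -m creep '[[[0,0,0,0],[0,0,0,0]]]' 30 30; python3 st.py
```

```text
time: 13.05
tool_pos: [436.0, -109.6, 10.0]
ee_rot: [0.408, -0.395, 0.585, -0.579]
wrist_force: [0.5, -0.2, -0.4]
gripper_width: 1.001
t 13.05 tcp [ 436.   -109.55    9.96] jaw 159.24 down [ 0.01   0.016 -1.   ] F [ 0.49 -0.22 -0.35] M [-0.02 -0.02  0.  ] w 91.13 j [-0.39  0.6   1.98  0.04  0.57 -0.06]
time: 13.68
tool_pos: [436.3, -109.7, 10.6]
ee_rot: [0.408, -0.395, 0.584, -0.579]
wrist_force: [-0.8, 0.0, -0.5]
gripper_width: 0.66
t 13.68 tcp [ 436.33 -109.72   10.65] jaw 159.24 down [ 0.011  0.016 -1.   ] F [-0.84  0.05 -0.46] M [-0.04 -0.04  0.02] w 60.1 j [-0.39  0.6   1.97  0.04  0.57 -0.06]
time: 13.92
tool_pos: [436.3, -109.7, 10.6]
ee_rot: [0.408, -0.395, 0.584, -0.579]
wrist_force: [0.4, 0.2, 1.2]
gripper_width: 0.656
t 13.93 tcp [ 436.33 -109.72   10.63] jaw 159.23 down [ 0.011  0.016 -1.   ] F [0.43 0.17 1.15] M [-0.08 -0.   -0.02] w 59.7 j [-0.39  0.6   1.97  0.04  0.57 -0.06]
```

```bash
python3 -m creep '[[[0,0,0.04,0],[0,0,0.05,0],[0,0,0.045,0],[0.008,0.04,0,3],[0.008,0.05,0,4],[0.008,0.05,0,4],[0.008,0.05,0,4],[0.008,0.05,0,4]]]'; python3 -m creep '[[[0.008,0.04,0,2],[0.008,0.03,0,0],[0.008,0.015,0,0],[0,0,0,0]]]'; python3 st.py
```

```text
time: 14.92
tool_pos: [476.5, 134.8, 150.4]
ee_rot: [0.499, -0.487, 0.51, -0.504]
wrist_force: [1.3, 0.0, -1.2]
gripper_width: 0.653
time: 15.42
tool_pos: [500.4, 225.4, 149.8]
ee_rot: [0.51, -0.498, 0.5, -0.493]
wrist_force: [-0.3, -0.4, -0.4]
gripper_width: 0.656
t 15.43 tcp [500.39 225.4  149.82] jaw 0.83 down [ 0.005  0.019 -1.   ] F [-0.25 -0.43 -0.41] M [-0.05 -0.11 -0.01] w 59.7 j [0.3  0.46 1.62 0.02 1.05 0.28]
```

```bash
python3 -m creep '[[[0,0,-0.035,0],[0,0,-0.03,0],[0,0,-0.009,0],[0,0,0,0]]]'; python3 st.py; python3 -m creep '[[[0,0,-0.0015,0]]]'; python3 st.py
```

```text
time: 15.92
tool_pos: [500.3, 221.5, 75.0]
ee_rot: [0.509, -0.497, 0.5, -0.494]
wrist_force: [-0.4, -0.4, -0.3]
gripper_width: 0.662
t 15.93 tcp [500.34 221.53  74.97] jaw 0.66 down [ 0.005  0.018 -1.   ] F [-0.44 -0.39 -0.28] M [-0.02 -0.04  0.01] w 60.25 j [0.3  0.56 1.7  0.02 0.87 0.27]
time: 16.05
tool_pos: [500.8, 221.3, 74.3]
ee_rot: [0.509, -0.497, 0.5, -0.494]
wrist_force: [0.5, -0.9, -0.1]
gripper_width: 0.657
t 16.05 tcp [500.83 221.29  74.34] jaw 0.63 down [ 0.006  0.018 -1.   ] F [ 0.51 -0.92 -0.08] M [-0.   -0.07  0.01] w 59.76 j [0.3  0.56 1.7  0.02 0.87 0.27]
```

```bash
for i in 1 2 3 4; do python3 -m creep '[[[0,0.0003,-0.001,0]]]' >/dev/null; python3 st.py | grep -oE "^t.*M"; done
```

```text
t 16.18 tcp [501.29 221.58  74.11] jaw 0.62 down [ 0.008  0.019 -1.   ] F [-0.11  0.6  -0.49] M
t 16.3 tcp [501.63 221.99  73.61] jaw 0.63 down [ 0.009  0.019 -1.   ] F [ 0.2  -0.63  0.3 ] M
t 16.43 tcp [501.77 222.44  72.87] jaw 0.63 down [ 0.009  0.019 -1.   ] F [ 0.29  0.24 -0.31] M
t 16.55 tcp [501.82 222.83  71.9 ] jaw 0.64 down [ 0.009  0.019 -1.   ] F [ 0.05  0.01 -0.67] M
```

```bash
for i in 1 2; do python3 -m creep '[[[0,0,-0.0006,0]]]' >/dev/null; python3 st.py | grep -oE "^t.*M"; done
```

```text
t 16.68 tcp [501.82 222.89  71.25] jaw 0.64 down [ 0.009  0.019 -1.   ] F [ 0.65  0.51 -1.21] M
t 16.8 tcp [501.83 222.91  70.77] jaw 0.64 down [ 0.009  0.019 -1.   ] F [-2.55 -1.72 15.77] M
```

```bash
python3 -m creep '[[[0,0,0.0002,0],[0,0,0,0]]]' 78 20; python3 st.py; python3 -m creep '[[[0,0,0.03,0],[0,0,0.05,0],[-0.01,-0.03,0.02,-5],[-0.01,-0.04,0,-8],[-0.01,-0.05,0,-8],[-0.01,-0.05,0,-8],[-0.01,-0.05,0,-8],[-0.01,-0.05,0,-8]]]'; python3 st.py
```

```text
time: 17.05
tool_pos: [501.9, 223.0, 71.0]
ee_rot: [0.51, -0.496, 0.5, -0.495]
wrist_force: [0.1, -1.1, 0.3]
gripper_width: 0.778
t 17.05 tcp [501.87 222.96  70.99] jaw 0.65 down [ 0.009  0.019 -1.   ] F [ 0.12 -1.14  0.33] M [-0.01 -0.01  0.03] w 70.82 j [0.3  0.57 1.7  0.02 0.86 0.27]
time: 18.05
tool_pos: [440.5, -51.9, 174.4]
ee_rot: [-0.277, 0.26, -0.653, 0.655]
wrist_force: [1.1, 0.4, -0.2]
gripper_width: 0.78
t 18.05 tcp [440.5  -51.95 174.45] jaw 134.59 down [ 0.024  0.006 -1.   ] F [ 1.05  0.43 -0.18] M [-0.05 -0.05  0.01] w 70.97 j [-0.26  0.28  1.84  0.01  0.99  0.52]
```

```bash
python3 -m creep '[[[-0.002,-0.03,0,10],[-0.002,-0.038,0,10],[-0.002,-0.04,0,10],[-0.002,-0.04,0,10],[-0.002,-0.04,0,10],[-0.002,-0.04,-0.02,10],[-0.002,-0.04,-0.02,10],[-0.002,-0.03,-0.02,10]]]' 90; python3 -m creep '[[[0,0,0,0]]]'; python3 st.py
python3 - <<'E'
from m import *
p,d=grab('top','top4')
rects(p,d,{'sq':((160,210,175,256),lambda h,C:(C[...,2]>78)&(h[...,2]>120)&(C[...,1]<285)&(C[...,1]>170),90)})
cv2.imwrite('pics/top4c.png',cv2.resize(p[165:260,105:405][:,:,::-1],None,fx=2.66,fy=2.66,interpolation=cv2.INTER_CUBIC))
E
```

```text
time: 19.05
tool_pos: [422.9, -361.9, 114.7]
ee_rot: [0.639, -0.624, 0.321, -0.315]
wrist_force: [0.6, 0.2, -0.0]
gripper_width: 0.901
time: 19.18
tool_pos: [422.2, -363.2, 113.2]
ee_rot: [0.639, -0.624, 0.322, -0.314]
wrist_force: [0.7, 1.0, 0.1]
gripper_width: 0.901
t 19.18 tcp [ 422.17 -363.17  113.23] jaw 36.55 down [ 0.001  0.025 -1.   ] F [0.68 1.03 0.11] M [ 0.02 -0.14 -0.05] w 81.96 j [-0.83  0.53  1.62  0.02  1.02 -1.48]
sq px 367 centroid [501.1 223.9] rect [502.5 224.4] [58.1 71.4] 1.3 pca long deg 86.6 len [72.5 59.5] zmed 90.4
```

View pics/top4c.png

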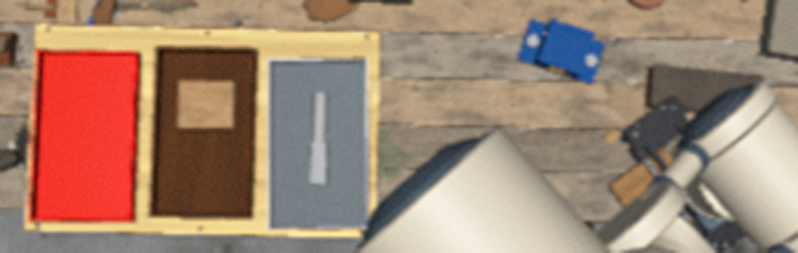

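The square offcut lies flat in the wooden tray: its top is at 90.4 mm, and I expected 90. Descending on the narrow offcut.

```bash
python3 -m creep '[[[0,0.01,-0.03,0],[0,0,-0.03,0],[0,0,0,0]]]'; python3 st.py
```

```text
time: 19.6
tool_pos: [423.4, -350.1, 55.1]
ee_rot: [0.638, -0.622, 0.324, -0.318]
wrist_force: [1.0, 0.4, -0.5]
gripper_width: 0.902
t 19.6 tcp [ 423.45 -350.07   55.11] jaw 36.01 down [ 0.003  0.023 -1.   ] F [ 1.02  0.38 -0.54] M [ 0.03 -0.14  0.07] w 82.04 j [-0.81  0.6   1.68  0.02  0.87 -1.46]
```

```bash
python3 -m creep '[[[-0.001,-0.003,-0.03,0.5],[0,0,-0.016,0],[0,0,0,0]]]'; python3 st.py
```

```text
time: 19.98
tool_pos: [424.4, -353.1, 12.2]
ee_rot: [0.638, -0.624, 0.32, -0.318]
wrist_force: [0.1, 0.2, 0.5]
gripper_width: 0.9
t 19.98 tcp [ 424.44 -353.11   12.25] jaw 36.38 down [ 0.006  0.02  -1.   ] F [0.07 0.24 0.54] M [ 0.   -0.13 -0.01] w 81.9 j [-0.81  0.67  1.71  0.03  0.77 -1.47]
```

```bash
python3 -m creep '[[[-0.0025,-0.0003,-0.005,0],[0,0,0,0]]]'; python3 st.py; python3 -m creep '[[[0,0,0,0],[0,0,0,0],[0,0,0,0],[0,0,0,0],[0,0,0,0],[0,0,0,0]]]' 20 8; python3 st.py;python3 -m creep '[[[0,0,0,0],[0,0,0,0]]]' 20 30; python3 st.py
```

```text
time: 20.23
tool_pos: [422.6, -353.9, 8.8]
ee_rot: [0.638, -0.624, 0.319, -0.319]
wrist_force: [-0.3, 0.1, 0.2]
gripper_width: 0.898
t 20.23 tcp [ 422.58 -353.89    8.82] jaw 36.36 down [ 0.008  0.018 -1.   ] F [-0.31  0.09  0.21] M [ 0.02 -0.13  0.02] w 81.72 j [-0.82  0.68  1.71  0.03  0.76 -1.47]
time: 20.98
tool_pos: [422.9, -354.3, 9.8]
ee_rot: [0.638, -0.624, 0.319, -0.319]
wrist_force: [-0.6, 0.5, 1.2]
gripper_width: 0.383
t 20.98 tcp [ 422.9  -354.33    9.8 ] jaw 36.34 down [ 0.009  0.018 -1.   ] F [-0.64  0.52  1.24] M [ 0.02 -0.16 -0.03] w 34.81 j [-0.82  0.67  1.71  0.03  0.76 -1.47]
time: 21.22
tool_pos: [423.0, -354.3, 9.9]
ee_rot: [0.638, -0.624, 0.319, -0.319]
wrist_force: [-0.2, 0.2, 0.9]
gripper_width: 0.384
t 21.23 tcp [ 422.97 -354.35    9.86] jaw 36.34 down [ 0.009  0.017 -1.   ] F [-0.19  0.22  0.85] M [ 0.   -0.1  -0.01] w 34.91 j [-0.82  0.67  1.71  0.03  0.76 -1.47]
```

```bash
python3 -m creep '[[[0,0,0.04,0],[0,0,0.05,0],[0,0.02,0.05,0],[0.002,0.05,0,-4],[0.002,0.055,0,-4],[0.002,0.055,0,-4],[0.002,0.055,0,-4],[0.002,0.055,0,-4]]]'; python3 -m creep '[[[-0.002,0.055,0,-4],[-0.002,0.055,0,-4],[-0.002,0.055,0,-4],[-0.003,0.05,0,-3],[-0.004,0.035,0,0],[-0.004,0.02,0,0],[0,0,0,0]]]'; python3 st.py
```

```text
time: 22.22
tool_pos: [432.5, -59.6, 154.3]
ee_rot: [0.57, -0.555, 0.426, -0.431]
wrist_force: [1.2, 0.5, -1.0]
gripper_width: 0.376
time: 23.1
tool_pos: [413.3, 222.5, 154.7]
ee_rot: [0.508, -0.493, 0.496, -0.504]
wrist_force: [0.8, -0.7, 0.1]
gripper_width: 0.383
t 23.1 tcp [413.35 222.5  154.68] jaw 0.06 down [ 0.023  0.007 -1.   ] F [ 0.76 -0.65  0.11] M [-0.05 -0.1  -0.03] w 34.9 j [ 0.37  0.35  1.81 -0.    0.96  0.37]
```

```bash
python3 -m creep '[[[-0.011,0.004,-0.03,0.6],[0,0,-0.03,0],[0,0,-0.016,0],[0,0,0,0]]]'; python3 st.py | grep -oE "^t.*M"; for i in 1 2; do python3 -m creep '[[[-0.0005,0,-0.0015,0]]]' >/dev/null; python3 st.py | grep -oE "^t.*M"; done
```

```text
time: 23.6
tool_pos: [402.9, 224.0, 77.2]
ee_rot: [0.51, -0.495, 0.493, -0.502]
wrist_force: [-0.5, -1.1, -0.3]
gripper_width: 0.383
t 23.6 tcp [402.86 224.02  77.22] jaw 0.63 down [ 0.024  0.007 -1.   ] F [-0.5  -1.08 -0.33] M
t 23.73 tcp [402.81 223.67  76.23] jaw 0.6 down [ 0.025  0.007 -1.   ] F [ 0.41  0.92 -0.72] M
t 23.85 tcp [402.69 223.51  75.24] jaw 0.58 down [ 0.026  0.007 -1.   ] F [ 0.33 -0.22 -0.56] M
```

```bash
python3 -m creep '[[[0,0,-0.002,0],[0,0,-0.0015,0]]]' >/dev/null; for i in 1 2 3; do python3 st.py | grep -oE "^t.*M"; python3 -m creep '[[[0,0,-0.0006,0]]]' >/dev/null; done;  python3 st.py | grep -oE "^t.*M"
```

```text
t 24.1 tcp [403.13 223.59  72.28] jaw 0.58 down [ 0.027  0.008 -1.   ] F [ 0.31  0.06 -0.45] M
t 24.23 tcp [403.19 223.65  71.73] jaw 0.59 down [ 0.027  0.008 -1.   ] F [ 0.19  0.51 -0.87] M
t 24.35 tcp [403.22 223.68  71.12] jaw 0.59 down [ 0.027  0.008 -1.   ] F [ 0.39 -0.14 -0.43] M
t 24.48 tcp [403.2  223.7   70.48] jaw 0.59 down [ 0.027  0.008 -1.   ] F [-0.85  0.29 -0.07] M
```

```bash
python3 -m creep '[[[0,0,-0.0004,0]]]'  >/dev/null; python3 st.py | grep -oE "^t.*M"
```

```text
t 24.6 tcp [403.19 223.75  70.04] jaw 0.6 down [ 0.027  0.008 -1.   ] F [ 0.02 -0.69  1.1 ] M
```

```bash
python3 -m creep '[[[0,0,-0.0004,0],[0,0,0,0]]]'  >/dev/null; python3 st.py | grep -oE "^t.*M";  python3 -m creep '[[[0,0,0,0],[0,0,0,0]]]' 52; python3 st.py | grep -oE "^t.*M"; python3 -m creep '[[[0,0,0.03,0],[0,0,0.05,0],[0.005,-0.03,0.02,0],[0.006,-0.05,0,0],[0.006,-0.055,0,0],[0.006,-0.055,0,0],[0.006,-0.055,0,0],[0.006,-0.055,0,0]]]' ; python3 st.py
```

```text
t 24.85 tcp [403.23 223.72  70.05] jaw 0.59 down [ 0.027  0.008 -1.   ] F [-0.31  0.03  0.56] M
time: 25.1
tool_pos: [403.3, 223.8, 70.1]
ee_rot: [0.511, -0.494, 0.492, -0.502]
wrist_force: [0.7, 0.3, 0.2]
gripper_width: 0.52
t 25.1 tcp [403.3  223.76  70.06] jaw 0.6 down [ 0.028  0.008 -1.   ] F [0.71 0.26 0.24] M
time: 26.1
tool_pos: [438.7, -82.4, 173.7]
ee_rot: [0.514, -0.495, 0.49, -0.501]
wrist_force: [2.8, 0.6, 0.1]
gripper_width: 0.52
t 26.1 tcp [438.73 -82.44 173.72] jaw 0.98 down [ 0.031  0.008 -0.999] F [2.81 0.59 0.12] M [-0.07 -0.13  0.01] w 47.29 j [-0.33  0.29  1.84  0.02  0.99 -0.36]
```

```bash
python3 -m creep '[[[0.012,-0.04,0,-1],[0.013,-0.045,0,-1],[0.013,-0.045,0,-1],[0.013,-0.045,0,-1],[0.013,-0.045,0,-1],[0.012,-0.045,-0.02,0],[0.012,-0.045,-0.02,0],[0.012,-0.04,-0.02,0]]]' 95; python3 -m creep '[[[0,0,0,0]]]'; python3 st.py
python3 - <<'E'
from m import *
p,d=grab('top','top5')
rects(p,d,{'sq':((160,210,175,210),lambda h,C:(C[...,2]>75)&(h[...,2]>120)&(C[...,1]<285)&(C[...,1]>170),90),
'nar':((160,210,210,256),lambda h,C:(C[...,2]>72)&(h[...,2]>120)&(C[...,1]<285)&(C[...,1]>170),84)})
p2,_=grab('side','side5')
a=cv2.resize(p[160:260,100:360],(780,300),interpolation=cv2.INTER_CUBIC); b=cv2.resize(p2[140:305,180:400],(400,300),interpolation=cv2.INTER_CUBIC)
z=np.zeros((600,780,3),np.uint8); z[:300]=a; z[300:,:400]=b; cv2.imwrite('pics/c5.png',z[:,:,::-1])
E
```

```text
time: 27.1
tool_pos: [540.2, -446.8, 112.7]
ee_rot: [-0.49, 0.471, -0.511, 0.526]
wrist_force: [0.2, 1.0, 0.6]
gripper_width: 0.956
time: 27.22
tool_pos: [539.6, -448.9, 110.2]
ee_rot: [-0.489, 0.471, -0.513, 0.526]
wrist_force: [-0.7, 0.6, 0.9]
gripper_width: 0.948
t 27.23 tcp [ 539.65 -448.87  110.23] jaw 175.5 down [ 0.032  0.005 -0.999] F [-0.69  0.63  0.86] M [-0.03 -0.04 -0.01] w 86.27 j [-0.79  0.69  1.27  0.03  1.17 -0.72]
sq px 301 centroid [506.5 223.9] rect [507.6 223.5] [47.9 68.9] 1.3 pca long deg 87.0 len [72. 49.] zmed 90.6
nar px 280 centroid [402.9 223.3] rect [402.4 223.6] [33.8 88.7] 1.3 pca long deg 89.0 len [90.1 35.6] zmed 84.0
```

View pics/c5.png

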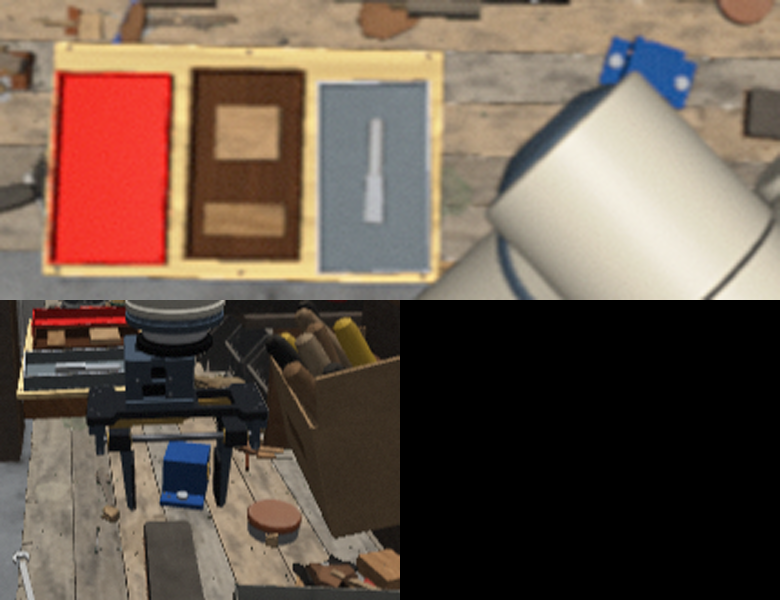

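Both offcuts lie flat in the wooden tray (tops at 90.6 and 84.0 mm). The gripper is above the sanding block and clear of the tin and the box.

```bash
python3 -m creep '[[[0,0.013,-0.03,0.4],[0,0,-0.03,0],[0,0,0,0]]]'; python3 st.py
```

```text
time: 27.7
tool_pos: [540.4, -430.8, 53.7]
ee_rot: [-0.492, 0.473, -0.509, 0.524]
wrist_force: [0.5, 0.0, 0.2]
gripper_width: 0.945
t 27.7 tcp [ 540.36 -430.83   53.68] jaw 176.11 down [ 0.034  0.003 -0.999] F [0.49 0.01 0.16] M [ 0.   -0.01  0.  ] w 85.95 j [-0.77  0.74  1.34  0.03  1.04 -0.72]
```

```bash
python3 -m creep '[[[-0.001,-0.004,-0.025,0],[0,0,-0.016,0],[0,0,0,0]]]'; python3 st.py
```

```text
time: 28.08
tool_pos: [541.2, -434.8, 16.7]
ee_rot: [-0.493, 0.473, -0.507, 0.525]
wrist_force: [-1.0, 0.5, -0.2]
gripper_width: 0.948
t 28.07 tcp [ 541.24 -434.79   16.72] jaw 176.2 down [ 0.038 -0.    -0.999] F [-1.02  0.47 -0.2 ] M [ 0.05 -0.08  0.04] w 86.27 j [-0.78  0.79  1.36  0.03  0.97 -0.73]
```

```bash
python3 -m creep '[[[-0.0025,0,-0.009,0],[0,0,0,0]]]'; python3 st.py; python3 -m creep '[[[0,0,0,0],[0,0,0,0],[0,0,0,0],[0,0,0,0],[0,0,0,0],[0,0,0,0]]]' 30 8; python3 st.py;python3 -m creep '[[[0,0,0,0],[0,0,0,0]]]' 30 25; python3 st.py
```

```text
time: 28.32
tool_pos: [539.3, -435.1, 9.1]
ee_rot: [-0.493, 0.473, -0.506, 0.526]
wrist_force: [0.0, -0.7, -0.0]
gripper_width: 0.951
t 28.32 tcp [ 539.32 -435.13    9.07] jaw 176.22 down [ 0.04  -0.001 -0.999] F [ 0.03 -0.73 -0.01] M [-0.02 -0.09  0.02] w 86.53 j [-0.78  0.8   1.37  0.03  0.95 -0.73]
time: 29.08
tool_pos: [539.8, -435.6, 10.1]
ee_rot: [-0.493, 0.473, -0.506, 0.527]
wrist_force: [0.3, -0.0, -0.1]
gripper_width: 0.664
t 29.07 tcp [ 539.76 -435.57   10.1 ] jaw 176.21 down [ 0.041 -0.002 -0.999] F [ 0.32 -0.04 -0.11] M [-0.04 -0.02  0.02] w 60.46 j [-0.78  0.79  1.37  0.03  0.95 -0.73]
time: 29.32
tool_pos: [539.8, -435.6, 10.1]
ee_rot: [-0.493, 0.473, -0.506, 0.527]
wrist_force: [0.1, 0.4, -0.6]
gripper_width: 0.667
t 29.32 tcp [ 539.79 -435.58   10.1 ] jaw 176.21 down [ 0.041 -0.002 -0.999] F [ 0.12  0.37 -0.59] M [ 0.01 -0.05  0.03] w 60.65 j [-0.78  0.79  1.37  0.03  0.95 -0.73]
```

```bash
python3 -m creep '[[[0,0,0.04,0],[0,0,0.05,0],[-0.005,0.02,0.05,0],[-0.012,0.05,0,5],[-0.012,0.055,0,6],[-0.012,0.055,0,6],[-0.012,0.055,0,6],[-0.012,0.055,0,6]]]'; python3 st.py; python3 -m creep '[[[-0.003,0.055,0,6],[-0.001,0.055,0,6],[0,0.055,0,6],[0,0.055,0,6],[0,0.055,0,6],[0,0.055,0,6],[0,0.055,0,6],[0,0.055,0,6]]]'; python3 st.py
```

```text
time: 30.32
tool_pos: [471.8, -140.3, 153.4]
ee_rot: [0.611, -0.587, 0.367, -0.384]
wrist_force: [1.1, 0.9, -2.7]
gripper_width: 0.665
t 30.32 tcp [ 471.76 -140.35  153.39] jaw 25.81 down [ 0.038  0.017 -0.999] F [ 1.1   0.87 -2.69] M [ 0.05 -0.12  0.  ] w 60.55 j [-0.43  0.37  1.77  0.04  0.97 -0.9 ]
time: 31.32
tool_pos: [464.4, 314.0, 154.5]
ee_rot: [0.716, -0.686, 0.087, -0.093]
wrist_force: [0.8, -0.4, -1.7]
gripper_width: 0.667
t 31.32 tcp [464.4  314.01 154.51] jaw 75.38 down [ 0.014  0.041 -0.999] F [ 0.82 -0.37 -1.68] M [ 0.03 -0.2   0.04] w 60.68 j [ 0.47  0.46  1.61  0.03  1.05 -0.86]
```

```bash
python3 -m creep '[[[-0.002,0.035,0,6],[-0.002,0.02,0,6],[0,0.008,0,3.5],[0,0,0,0]]]'; python3 st.py
```

```text
time: 31.82
tool_pos: [458.8, 383.1, 153.9]
ee_rot: [0.722, -0.692, -0.011, 0.01]
wrist_force: [0.5, -0.0, -2.0]
gripper_width: 0.665
t 31.82 tcp [458.76 383.13 153.93] jaw 91.73 down [ 0.001  0.043 -0.999] F [ 0.48 -0.04 -1.99] M [ 0.07 -0.12  0.04] w 60.5 j [ 0.57  0.51  1.51  0.04  1.1  -1.04]
```

```bash
python3 -m creep '[[[0,0,-0.03,-0.7],[0,0,-0.03,0],[0,0,-0.015,0],[0,0,0,0]]]'; python3 st.py; python3 -m creep '[[[0,0,-0.001,0]]]' >/dev/null; python3 st.py | grep -oE "^t.*M"
```

```text
time: 32.33
tool_pos: [459.2, 381.5, 77.9]
ee_rot: [0.722, -0.691, -0.005, 0.003]
wrist_force: [0.0, -0.6, -1.8]
gripper_width: 0.661
t 32.33 tcp [459.23 381.53  77.88] jaw 90.62 down [ 0.003  0.044 -0.999] F [ 0.   -0.61 -1.76] M [ 0.07 -0.12 -0.  ] w 60.19 j [ 0.57  0.6   1.59  0.04  0.93 -1.03]
t 32.45 tcp [459.71 381.64  77.73] jaw 90.58 down [ 0.004  0.044 -0.999] F [-0.25  0.7  -1.43] M
```

```bash
python3 -m creep '[[[0,-0.0005,-0.002,0],[0,-0.0005,-0.002,0],[0,0,-0.002,0],[0,0,-0.0007,0]]]' >/dev/null; for i in 1 2 3 4; do python3 st.py | grep -oE "^t.*M"; python3 -m creep '[[[0,0,-0.0006,0]]]' >/dev/null; done;  python3 st.py | grep -oE "^t.*M"
```

```text
t 32.95 tcp [460.66 381.12  72.55] jaw 90.57 down [ 0.007  0.046 -0.999] F [-0.26 -0.05 -1.82] M
t 33.08 tcp [460.68 381.15  71.91] jaw 90.58 down [ 0.007  0.046 -0.999] F [-0.6  -0.29 -1.89] M
t 33.2 tcp [460.63 381.18  71.28] jaw 90.57 down [ 0.007  0.046 -0.999] F [-0.87  0.27 -1.92] M
t 33.33 tcp [460.63 381.16  70.61] jaw 90.57 down [ 0.007  0.046 -0.999] F [ 0.09 -0.29 -2.07] M
t 33.45 tcp [460.65 381.2   70.01] jaw 90.58 down [ 0.007  0.046 -0.999] F [-0.46  0.35 -1.6 ] M
```

```bash
for i in 1 2 3; do python3 -m creep '[[[0,0,-0.0005,0]]]' >/dev/null;python3 st.py | grep -oE "^t.*M";  done
```

```text
t 33.58 tcp [460.64 381.17  69.44] jaw 90.58 down [ 0.007  0.046 -0.999] F [ 0.32  0.45 -1.48] M
t 33.7 tcp [460.62 381.18  68.88] jaw 90.58 down [ 0.007  0.046 -0.999] F [ 0.57  1.12 -1.97] M
t 33.83 tcp [460.71 381.26  68.45] jaw 90.58 down [ 0.007  0.046 -0.999] F [ 0.41 -0.64  0.22] M
```

```bash
python3 -m creep '[[[0,0,-0.0004,0],[0,0,0,0]]]' >/dev/null;python3 st.py | grep -oE "^t.*M"; python3 -m creep '[[[0,0,0,0],[0,0,0,0],[0,0,0,0]]]' 76; python3 st.py | grep -oE "^t.*M"; python3 -m creep '[[[0,0,0.02,0],[0,0,0.04,0],[0,0,0.05,0],[-0.01,-0.03,0.02,-5],[-0.003,-0.05,0,-5],[-0.002,-0.05,0,-5],[-0.001,-0.05,0,-5],[0,-0.05,0,-5]]]' ; python3 st.py
```

```text
t 34.08 tcp [460.73 381.27  68.34] jaw 90.57 down [ 0.007  0.046 -0.999] F [-0.97  0.33  0.61] M
time: 34.45
tool_pos: [460.9, 381.4, 68.4]
ee_rot: [0.723, -0.691, -0.006, 0.001]
wrist_force: [0.3, 0.9, 0.7]
gripper_width: 0.757
t 34.45 tcp [460.91 381.38  68.38] jaw 90.58 down [ 0.007  0.046 -0.999] F [0.25 0.87 0.73] M
time: 35.45
tool_pos: [444.0, 147.8, 202.6]
ee_rot: [0.706, -0.674, 0.145, -0.16]
wrist_force: [0.7, -0.4, 0.5]
gripper_width: 0.76
t 35.45 tcp [444.  147.8 202.6] jaw 65.12 down [ 0.03   0.04  -0.999] F [ 0.68 -0.4   0.53] M [ 0.   -0.11 -0.03] w 69.17 j [ 0.17  0.27  1.76  0.04  1.07 -0.99]
```

Retreating to the right, back over the open bench, then a full check.

```bash
python3 -m creep '[[[0,-0.055,0,0],[0,-0.055,0,0],[0,-0.055,0,0],[0,-0.055,0,0],[0,-0.055,0,0],[-0.01,-0.055,0,0],[-0.02,-0.05,0,0],[-0.02,-0.05,0,0]]]'; python3 -m creep '[[[-0.02,-0.05,0,0],[-0.02,-0.05,0,0],[-0.02,-0.05,0,0],[0,0,0,0],[0,0,0,0],[0,0,0,0],[0,0,0,0],[0,0,0,0]]]'
python3 - <<'E'
from m import *
p,d=grab('top','top6'); q,_=grab('side','side6')
B=lambda h,C:(h[...,0]>100)&(h[...,0]<130)&(h[...,1]>120)&(C[...,2]>45)
rects(p,d,{'sand':((112,165,175,256),lambda h,C:(C[...,2]>72)&(h[...,2]<140)&(h[...,1]<120),85),
'sq':((160,210,175,210),lambda h,C:(C[...,2]>75)&(h[...,2]>120)&(C[...,1]<285)&(C[...,1]>170),90),
'nar':((160,210,210,256),lambda h,C:(C[...,2]>72)&(h[...,2]>120)&(C[...,1]<285)&(C[...,1]>170),84),
'pin':((210,240,185,245),lambda h,C:(h[...,1]<25)&(C[...,2]>62)&(C[...,2]<85),75),
'blue':((296,336,168,200),B,60),'tin':((336,360,148,170),lambda h,C:(C[...,2]>14)&(C[...,2]<45),29)})
a=cv2.resize(p[150:265,100:410],(790,293),interpolation=cv2.INTER_CUBIC); b=cv2.resize(q[140:345,170:410],(351,300),interpolation=cv2.INTER_CUBIC);c=cv2.resize(q[140:210,185:285],(429,300),interpolation=cv2.INTER_CUBIC)
z=np.zeros((600,790,3),np.uint8); z[:293]=a; z[300:,:351]=b; z[300:,355:784]=c; cv2.imwrite('pics/c6.png',z[:,:,::-1])
E
```

```text
time: 36.45
tool_pos: [392.2, -296.9, 204.0]
ee_rot: [0.706, -0.674, 0.143, -0.162]
wrist_force: [0.7, 0.4, 0.1]
gripper_width: 0.758
time: 37.45
tool_pos: [328.8, -452.7, 204.1]
ee_rot: [0.706, -0.674, 0.144, -0.163]
wrist_force: [0.8, -0.2, -0.1]
gripper_width: 0.758
sand px 729 centroid [464.6 379.2] rect [465.3 379.1] [147.3  57.1] 0.2 pca long deg 0.2 len [149.3  56.5] zmed 86.3
sq px 298 centroid [506.3 223.8] rect [507.6 223.5] [47.9 68.9] 1.3 pca long deg 87.4 len [72.2 48.9] zmed 90.7
nar px 282 centroid [403.  223.1] rect [402.4 223.6] [33.8 88.7] 1.3 pca long deg 89.2 len [90.5 35.7] zmed 84.7
pin px 183 centroid [455.6  79.1] rect [458.8  81.5] [120.3  24. ] 1.7 pca long deg 179.8 len [117.4  19.8] zmed 76.5
blue px 283 centroid [ 589.3 -241.9] rect [ 588.6 -241.3] [60.9 61.7] 72.3 pca long deg 76.3 len [61.3 58.7] zmed 60.5
tin px 280 centroid [ 683.3 -356.4] rect [ 682.4 -356.3] [67.5 66. ] 64.3 pca long deg 88.7 len [60.7 58.8] zmed 29.1
```

View pics/c6.png

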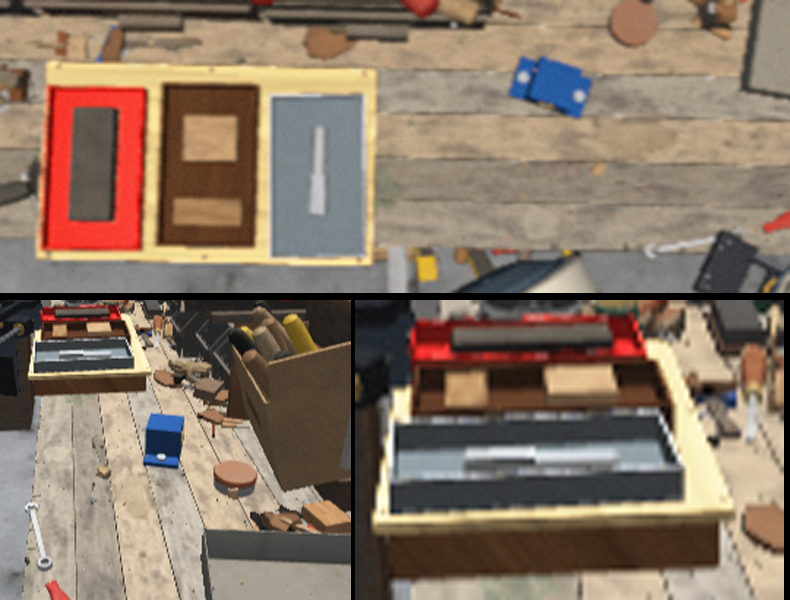

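All four items lie flat in their trays. The block, tin and spanner are where they were, and the gripper is clear at z ≈ 0.2 m. I'll do a quick level check on the sanding block, then hand in.

Run:
```python
from h import *
z=np.load('pics/top6.npz'); C=cloud('top',z['d'])
m=(abs(C[...,0]-462)<70)&(abs(C[...,1]-379)<24)&(abs(C[...,2]-85)<15); Q=C[m]
A=np.c_[Q[:,:2]-[462,379],np.ones(len(Q))]; print(np.linalg.lstsq(A,Q[:,2],rcond=None)[0].round(3))
print(manip.hand_in())
```

```text
[2.0000e-03 1.0000e-02 8.6307e+01]
the job is handed in; nothing more can be done
None
```

The bench is cleared and the job is handed in at about 37.5 s on the robot's clock. I went in the order asked:
- **Steel pin:** drawn straight out of the bearing block with side forces of only a few N, then laid in the steel tray.
- **Wooden offcuts:** the square one, then the narrow one, set down one at each end of the wooden tray.
- **Sanding block:** set down lengthwise in the red tray.

My last checks before handing in showed:
- **Offcuts:** their tops measure 90.7 and 84.7 mm high, against 90 and 84 expected, so both lie flat.
- **Sanding block:** its top measures 86.3 mm, against 85 expected, and it is level to within 0.01 rad (about 0.6°).
- **Pin:** it lies along the middle of its tray and looks flat in both views.
- **Left alone:** the bearing block and tin measure within 1 mm of where they started. I only checked the spanner by eye, and it looks untouched.

Two things were not perfect:
- **Tool tilt:** the tool drifted to about 2.6° off vertical by the end, which the moves could not correct. The sanding block therefore touched down slightly askew before settling.
- **Pin contact:** when the pin met the tray floor, the wrist force briefly read about 44 N. I eased the load off before releasing it.

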